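Shut and bolt the case with the circuit board

ROBOT

A 6-joint arm with a two-finger parallel gripper is mounted at the origin on a cart in front of the work surface, level with it; the furniture and walls round the work are solid. World frame = base frame: x ahead of the robot, y to its left, z up, the work surface at z = 0. Lengths are in m, angles in rad, forces in N, time in s.
With the tool pointing down it reaches from about 0.325 to 0.85 m from the base axis. Payload 4.4 kg.
Tool frame: the origin (TCP) lies at the centre of the arm's flange, where the gripper is bolted on; the fingertips stand ahead of it and the grasp point (between the pads) lies 180 mm ahead of it (env.nose_length is the z of the fingertips in the tool frame, in m); z points along the fingers, y is the line along which they close (so a half turn about z gives the same grasp; the last joint's range is limited). The gripper opens to 94 mm and grips with 3 to 60 N. Pads are 16 mm wide; open, the fingers measure 119 mm over their backs; the gripper's body (75 mm by 177 mm) begins 78 mm behind the grasp point.
Start: joints at [-1.413, 0.207, 1.542, -0, 1.393, -0.15], TCP at [0.175, -0.548, 0.405] pointing down, gripper open.
Joint ranges: [-2.73, 2.73], [-0.86, 2.22], [0.23, 2.46], [-1.11, 4.25], [0.08, 2.63], [-2.82, 2.82]. Speed limits (rad/s): [2.79, 2.79, 3.14, 3.14, 3.14, 3.14].

INTERFACE

Orientations are given as a 3x3 rotation matrix whose columns are the frame's x, y, z axes.
In Python, from rig import sensors, viewer, env gives the robot as it stands.
- The arm moves only by the shell command python3 -m crank 'ROWS' [FORCE]. ROWS is JSON, a list of rows, each an object with "dp": the shift along the tool's x, y, z in cm, a list of three; "rot": the turn, a rotation vector about the tool's x, y, z in degrees, a list of three; "gripper": the gripper command: -1 is shut, 1 is fully open, values between are in proportion. A call has 1 to 10 rows; each row shifts and turns the commanded pose from where the row before left it, along the tool's axes as they then stand; what a row does not reach is not made up. A row lasts 1/12 s, in which the tool goes at most 41.7 mm and 7.16 degrees, less where a joint would pass 70% of its speed; a pose out of reach is approached as far as the arm can. A call with a gripper value outside its range is refused whole. The fingers move at their own pace and stop on an object; FORCE is the grip in N (left out, the last holds). Time passes only in rows, so rows that do not move let the fingers close. It gives the time, the measured TCP pose, the force, the opening and the grip force at its end, in the units of the state.
- sensors.get_state(): the state, without advancing time (a new reading comes with each control period).
- viewer.snapshot(name): name is "scene" or "top" or "wrist"; returns a dict with "image" (420x560x3 uint8, red, green, blue), "camera_matrix" (3x3 intrinsics, pixels), "k1" (the pictures are not rectified: a ray, as slopes to the right and down, at radius r is drawn at 1 + k1 r^2 times it, then the intrinsics apply), "camera_from_world" (4x4, takes a point from world to camera coordinates). Camera axes: x right, y up, looking along -z (the intrinsics and any distortion apply to the point x, -y, -z); pixel columns grow to the right and rows downward; lengths in m; the calibration is good to about 2 mm. A picture is of the moment at which its call begins. There is no depth.
- env.sign_off(): hands the job in; it is judged then, once.
Trained networks look in a picture, given as the dict that the camera call returned (one of the last four; its "shot" number tells which), for a name from the list of things; names that differ only in an ending like _2 or _b are one class to them, and where a whole thing is asked for, a point or a joint stands for the part that bears it (a point fixed in the world has none). Each returns a list of dicts, best first, with "conf" (0 to 1); they miss things now and then, are a little off and sometimes report something else, mostly with a low value. They report only what shows in the picture. A call takes as long as a camera call.
- viewer.search_frame(picture, label): "location" ([x, y, z] in m, in world coordinates, good to about 4 mm: the middle of the surface that is visible of it).
- viewer.regions_of(picture, label): "mask" (420x560 bool, what is visible of it).
- viewer.landmark_of(picture, label): "location" ([x, y, z] in m, in world coordinates, good to about 4 mm: a listed point, or the origin of a listed thing).
The state is a dict: "time_s": time; "joints": joint angles; "qvel": joint speeds; "tau": joint torques, N m; "ee_pos": TCP position; "tool_rot": TCP orientation; "ft_force": force on the tool from outside, world axes, zero at the start; "torque": the same for the moment, N m; "grip_width": finger opening in m; "gripper_force": force on a finger pad.
Only numpy, scipy, OpenCV 4.12 (cv2) and the standard library are available. Lean on these libraries where they do the work, as an engineer would, in place of code of your own. Each camera call takes 0.05 s, during which the arm holds its last target. There are 200 camera calls.

TASK

Two cases stand open on the bench. Find the one that holds the purple circuit board, lower its heavy lid gently - keep it from falling, it must not slam - until it is fully shut, and only then slide the bolt on top of it fully home to the right. Leave the other case open as it is, with its bolt drawn back, and do not disturb the things in the cases or on the bench.

Things in the scene. Friction and masses are not known exactly. Their poses are not given: they have to be found in the camera images.
- amp_board: bare purple amplifier circuit board on printed legs, 45 x 99 x 39 mm, lying inside one of the two cases; origin at the centre of its underside
- battery_pack: black battery pack, 57 x 76 x 39 mm, lying inside the other case; origin at the centre of its underside
- case_1: grey steel open-topped case on the robot's left (+y), fixed to the bench, 130 deep (its x) x 160 wide (its y) x 65 mm high; origin at the centre of its underside, x from its front (robot side) to the hinge side, y to the left, z up. On its right (-y) side, 90 mm from the centre, a wire staple stands 37 mm above the rim; the lid's bolt slides into it
- lid_1 (a joint): angle of case_1's lid (rad): 0 shut, 1.57 upright, 1.7 at most. Lid 0.75 to 1.1 kg. Above 1.15 rad its stiff hinge holds it and up to 4 N at the lip pushes it down; somewhere below that (by 0.9) the weight wins and it falls at over 1 rad/s unless held up from beneath (up to 8 N at the lip). Over 0.8 rad/s in the last 0.25 rad is a slam
- lid_1_hinge (a point): middle of lid_1's hinge axis, on top of the case's back wall, 65 mm above the bench, level with the lid's underside when shut; the axis runs along the case's y. Fixed to the case, axes as the case's
- lid_1_edge (a point): middle of the free edge of lid_1's lip: 175 mm from the hinge axis, 6 mm above the plane of the lid's underside. Lid: steel slab 12 mm thick, 164 wide. Lip: aluminium plate 110 wide, 6 thick (8 at its rolled edge, mid thickness at this point), projecting 42 mm. With the lid shut the space under the lip, 67 mm high and 45 mm deep to the case's front wall, is free
- bolt_1 (a joint): travel of the sliding bolt on top of lid_1 (m): 0 drawn back (left), 0.030 fully home to the right (the case's -y). It stays where it is left; sliding it takes 2 N, a little more when fast
- bolt_1_tab (a point): centre of the top of the bolt's upright black tab, 22 (case x) x 16 (case y) mm, standing 36 mm above lid_1's top, 90 mm from the hinge axis. With the lid shut it is 113 mm above the bench, the lid's top 77 mm. To the left of the tab 40 mm or more are free up to the left bolt guide, a block 14 mm high
- case_2: grey steel open-topped case on the robot's right (-y), fixed to the bench, 130 deep (its x) x 160 wide (its y) x 65 mm high; origin at the centre of its underside, x from its front (robot side) to the hinge side, y to the left, z up. On its right (-y) side, 90 mm from the centre, a wire staple stands 37 mm above the rim; the lid's bolt slides into it
- lid_2 (a joint): angle of case_2's lid (rad): 0 shut, 1.57 upright, 1.7 at most. Lid 0.75 to 1.1 kg. Above 1.15 rad its stiff hinge holds it and up to 4 N at the lip pushes it down; somewhere below that (by 0.9) the weight wins and it falls at over 1 rad/s unless held up from beneath (up to 8 N at the lip). Over 0.8 rad/s in the last 0.25 rad is a slam
- lid_2_hinge (a point): middle of lid_2's hinge axis, on top of the case's back wall, 65 mm above the bench, level with the lid's underside when shut; the axis runs along the case's y. Fixed to the case, axes as the case's
- lid_2_edge (a point): middle of the free edge of lid_2's lip: 175 mm from the hinge axis, 6 mm above the plane of the lid's underside. Lid: steel slab 12 mm thick, 164 wide. Lip: aluminium plate 110 wide, 6 thick (8 at its rolled edge, mid thickness at this point), projecting 42 mm. With the lid shut the space under the lip, 67 mm high and 45 mm deep to the case's front wall, is free
- bolt_2 (a joint): travel of the sliding bolt on top of lid_2 (m): 0 drawn back (left), 0.030 fully home to the right (the case's -y). It stays where it is left; sliding it takes 2 N, a little more when fast
- bolt_2_tab (a point): centre of the top of the bolt's upright black tab, 22 (case x) x 16 (case y) mm, standing 36 mm above lid_2's top, 90 mm from the hinge axis. With the lid shut it is 113 mm above the bench, the lid's top 77 mm. To the left of the tab 40 mm or more are free up to the left bolt guide, a block 14 mm high
- driver_blue: blue-handled screwdriver, 171 mm long, 23 mm high, lying on the bench in front of and between the cases; origin at the centre of its underside
- multimeter: yellow multimeter, 144 x 74 x 39 mm, lying on the bench to the right; origin at the centre of its underside
- the_hand_scanner: black hand scanner, 244 x 65 x 64 mm, lying on the bench at the far left near the robot; origin at the centre of its underside

How it is judged:
On the way, in this order (a step that is already met when the one before it is completed fails the run):
1. the lid of the case with the circuit board is shut, its bolt still drawn back (((horizontal distance between amp_board and case_1 below 0.07 m and (value of joint lid_1 below 0.03 rad and velocity of joint lid_1 between -0.1 and 0.1 rad/s) and value of joint bolt_1 below 0.015 m) or (horizontal distance between amp_board and case_2 below 0.07 m and (value of joint lid_2 below 0.03 rad and velocity of joint lid_2 between -0.1 and 0.1 rad/s) and value of joint bolt_2 below 0.015 m))), for 0.2 s.
2. its bolt is slid home (((horizontal distance between amp_board and case_1 below 0.07 m and (value of joint lid_1 below 0.03 rad and velocity of joint lid_1 between -0.1 and 0.1 rad/s) and value of joint bolt_1 above 0.025 m) or (horizontal distance between amp_board and case_2 below 0.07 m and (value of joint lid_2 below 0.03 rad and velocity of joint lid_2 between -0.1 and 0.1 rad/s) and value of joint bolt_2 above 0.025 m))), for 0.2 s.
At the end, for the whole second after the job is handed in: the lid of the case that holds the circuit board is shut (under 0.03 rad) and at rest, its bolt at least 25 mm of 30 mm home; the other case's lid is still open (over 1.2 rad) and its bolt drawn back (under 15 mm) (((horizontal distance between amp_board and case_1 below 0.07 m and (value of joint lid_1 below 0.03 rad and velocity of joint lid_1 between -0.1 and 0.1 rad/s) and value of joint bolt_1 above 0.025 m and value of joint lid_2 above 1.2 rad and value of joint bolt_2 below 0.015 m) or (horizontal distance between amp_board and case_2 below 0.07 m and (value of joint lid_2 below 0.03 rad and velocity of joint lid_2 between -0.1 and 0.1 rad/s) and value of joint bolt_2 above 0.025 m and value of joint lid_1 above 1.2 rad and value of joint bolt_1 below 0.015 m))); the robot touches nothing.
It fails at once if a lid slams: faster than 0.8 rad/s downward in its last 0.25 rad ((value of joint lid_1 below 0.25 rad and velocity of joint lid_1 below -0.8 rad/s) or (value of joint lid_2 below 0.25 rad and velocity of joint lid_2 below -0.8 rad/s)).
It fails at once if the lid of the case with the battery pack is lowered below 1.15 rad ((horizontal distance between amp_board and case_1 below 0.07 m and value of joint lid_2 below 1.15 rad) or (horizontal distance between amp_board and case_2 below 0.07 m and value of joint lid_1 below 1.15 rad)).
It fails at once if the board or the battery pack is moved by more than 15 mm (distance of any of amp_board, battery_pack from where it was at the start of the episode above 0.015 m).
It fails at once if the screwdriver, multimeter or scanner on the bench is moved by more than 20 mm (distance of any of driver_blue, multimeter, the_hand_scanner from where it was at the start of the episode above 0.02 m).
It also fails if it takes over 58 s, if anything falls off the work surface, if the arm or the gripper's body presses on something with over 40 N, if the wrist force passes 120 N, or if a joint passes its speed limit or range.

## Working session

There is one attempt and no reset: what is moved stays moved. The work goes in short steps, Python scripts to look and compute and a shell command to move; the robot and the scene stay as the last step left them, time stands still between calls to the robot, and variables do not carry over. Pictures are saved under pics/ and viewed, at most 14 in all, crops included, and the job is handed in when it is done.

```bash
ls; mkdir -p pics; cat > h.py <<'E'
import numpy as np,cv2
from rig import sensors,viewer,env
def shot(n,f=None):
    p=viewer.snapshot(n)
    if f: cv2.imwrite('pics/'+f,p['image'][:,:,::-1])
    return p
def lm(p,names):
    for n in names:
        print(n,[(np.round(d['location'],3).tolist(),round(d['conf'],2)) for d in viewer.landmark_of(p,n)])
E
python3 - <<'E'
from h import *
np.set_printoptions(precision=3,suppress=True)
s=sensors.get_state();print(s['time_s'],s['ee_pos'],s['tool_rot'],s['grip_width'],env.nose_length)
for n in('scene','top'):
    p=shot(n,n+'0.png');print(n,-p['camera_from_world'][:3,:3].T@p['camera_from_world'][:3,3])
    lm(p,['amp_board','battery_pack','case_1','lid_1_hinge','lid_1_edge','bolt_1_tab','driver_blue','multimeter','the_hand_scanner'])
E
```

```text
pics
0.0 [ 0.175 -0.547  0.403] [[ 0.953  0.304 -0.   ]
 [ 0.304 -0.953  0.002]
 [ 0.    -0.002 -1.   ]] 0.09400688753751082 0.1992
scene [-0.156  1.488  0.796]
amp_board [([0.636, 0.133, 0.008], 0.64)]
battery_pack [([0.633, -0.198, 0.007], 0.65)]
case_1 [([0.63, 0.141, -0.003], 0.87), ([0.629, -0.188, 0.001], 0.73), ([0.665, -0.192, 0.239], 0.3)]
lid_1_hinge [([0.698, 0.15, 0.068], 0.84)]
lid_1_edge [([0.701, 0.151, 0.238], 0.57)]
bolt_1_tab [([0.562, -0.434, 0.002], 0.48)]
driver_blue [([0.393, 0.03, -0.002], 0.44)]
multimeter [([0.564, -0.434, 0.001], 0.78)]
the_hand_scanner [([0.377, 0.46, -0.004], 0.96)]
top [0.32  0.015 1.269]
amp_board [([0.632, 0.131, 0.013], 0.86), ([0.721, -0.197, 0.165], 0.27)]
battery_pack [([0.634, -0.201, 0.013], 0.71), ([0.634, 0.145, -0.001], 0.28)]
case_1 [([0.628, -0.188, 0.001], 0.66), ([0.634, 0.144, -0.005], 0.62)]
lid_1_hinge [([0.696, 0.151, 0.062], 0.73)]
lid_1_edge [([0.711, 0.153, 0.238], 0.66), ([0.628, -0.193, 0.002], 0.23)]
bolt_1_tab []
driver_blue [([0.394, 0.034, 0.002], 0.66)]
multimeter []
the_hand_scanner [([0.374, 0.462, -0.004], 0.62)]
```

View pics/scene0.png

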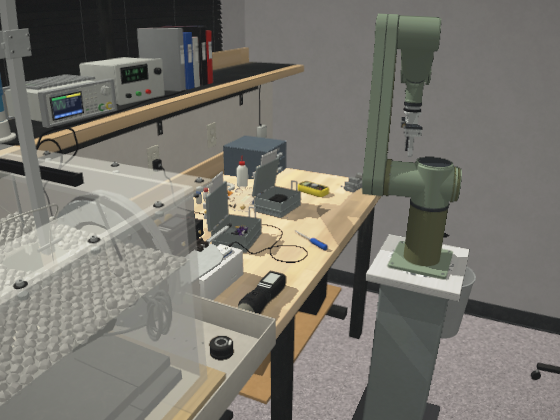

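View pics/top0.png

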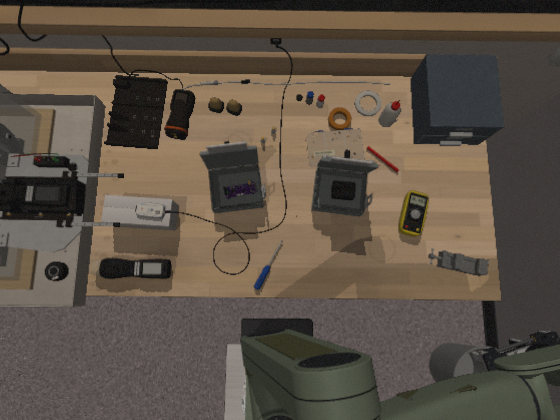

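Both pictures show that the purple board is in case_1, the left case (top view about (240,188)). The battery is in the right case, about (343,190). Both lids are upright, and the screwdriver lies at about (268,265). My plan is to straddle lid_1's lip with the open fingers as a loose fork and follow the arc down. First I'll check wrist branches with a small model.

```bash
cat >> h.py <<'E'
from scipy.spatial.transform import Rotation as Ro
H=np.array([.697,.151,.065]);PSI=.13;SGN=1
def fork(th,al,phi,ins,off,sgn=None):
    "TCP pose: lid angle th, fork angle al, sideways phi, insertion ins, offset along fork normal"
    sgn=sgn or SGN
    ex=np.array([np.cos(PSI),np.sin(PSI),0]);ey=np.array([-np.sin(PSI),np.cos(PSI),0]);ez=np.array([0,0,1.])
    u=lambda a:-np.cos(a)*ex+np.sin(a)*ez
    n=lambda a:np.cos(a)*ez+np.sin(a)*ex
    E=H+.175*u(th)+.006*n(th)
    z=-np.cos(phi)*u(al)+np.sin(phi)*ey;y=sgn*n(al);x=np.cross(y,z)
    return E+z*(ins-.1992)+off*n(al),np.c_[x,y,z]
def wrist(R,q1,A):
    M=(Ro.from_euler('z',q1)*Ro.from_euler('y',A)).inv()*Ro.from_matrix(R)*Ro.from_euler('z',-np.pi/2)
    M=M.as_matrix();q5=np.arccos(M[2,2]);return np.array([np.arctan2(M[1,2],M[0,2]),q5,np.arctan2(M[2,1],-M[2,0])])
def go(P,R,n=None):
    "rows needed from the measured pose"
    s=sensors.get_state();T=s['tool_rot']
    d=T.T@(P-s['ee_pos'])*100;r=np.degrees(Ro.from_matrix(T.T@R).as_rotvec())
    n=n or int(np.ceil(max(np.linalg.norm(d)/4,np.linalg.norm(r)/7)))
    Rn=Ro.from_rotvec(np.radians(r)/n); # constant-direction world line: mean tool axes
    print('total dp',d.round(2),'rot',r.round(1),'| n',n,'dp/n',(d/n).round(2),'rot/n',(r/n).round(2))
E
python3 - <<'E'
from h import *
np.set_printoptions(precision=2,suppress=True)
s=sensors.get_state();print(wrist(s['tool_rot'],-1.413,1.749))
for phi in(.45,.6):
  for sg in(1,-1):
    for th,al,As in((1.57,1.57,(1.6,1.8)),(1.1,1.1,(1.8,2.1)),(.8,.8,(2,2.3,2.5)),(0,.75,(2.4,2.7,2.9))):
        P,R=fork(th,al,phi,.025,0,sg);w=P-.1*R[:,2];q1=np.arctan2(w[1],w[0])
        print(phi,sg,th,P,'w',w,q1,*[wrist(R,q1,A) for A in As])
E
```

```text
[-0.    1.39 -0.15]
0.45 1 1.57 [0.71 0.08 0.4 ] w [0.72 0.03 0.49] 0.046581164365602584 [ 0.45  1.58 -0.09] [ 0.46  1.4  -0.18]
0.45 1 1.1 [0.56 0.06 0.36] w [0.53 0.01 0.44] 0.016330796180071088 [ 0.6   1.01 -0.46] [ 0.75  0.78 -0.7 ]
0.45 1 0.8 [0.48 0.05 0.31] w [ 0.43 -0.    0.37] -0.011305737931731097 [ 0.97  0.68 -0.97] [ 1.36  0.56 -1.45] [ 1.69  0.55 -1.83]
0.45 1 0 [0.42 0.04 0.18] w [ 0.36 -0.01  0.24] -0.03713152837916149 [ 1.59  0.57 -1.73] [ 2.02  0.64 -2.25] [ 2.23  0.75 -2.51]
0.45 -1 1.57 [0.71 0.08 0.4 ] w [0.72 0.03 0.49] 0.046581164365602584 [0.45 1.58 3.05] [0.46 1.4  2.97]
0.45 -1 1.1 [0.56 0.06 0.36] w [0.53 0.01 0.44] 0.016330796180071088 [0.6  1.01 2.68] [0.75 0.78 2.44]
0.45 -1 0.8 [0.48 0.05 0.31] w [ 0.43 -0.    0.37] -0.011305737931731097 [0.97 0.68 2.17] [1.36 0.56 1.69] [1.69 0.55 1.31]
0.45 -1 0 [0.42 0.04 0.18] w [ 0.36 -0.01  0.24] -0.03713152837916149 [1.59 0.57 1.41] [2.02 0.64 0.89] [2.23 0.75 0.63]
0.6 1 1.57 [0.72 0.05 0.38] w [ 0.72 -0.    0.47] -0.0024659584966168833 [ 0.59  1.62 -0.13] [ 0.6   1.46 -0.24]
0.6 1 1.1 [0.57 0.04 0.35] w [ 0.54 -0.03  0.43] -0.04688181322725623 [ 0.76  1.13 -0.59] [ 0.89  0.92 -0.85]
0.6 1 0.8 [0.49 0.03 0.3 ] w [ 0.44 -0.04  0.36] -0.08581671407411248 [ 1.09  0.87 -1.1 ] [ 1.36  0.76 -1.49] [ 1.57  0.74 -1.78]
0.6 1 0 [0.43 0.02 0.17] w [ 0.38 -0.05  0.23] -0.12240890759356668 [ 1.5   0.77 -1.71] [ 1.8   0.8  -2.13] [ 1.97  0.86 -2.39]
0.6 -1 1.57 [0.72 0.05 0.38] w [ 0.72 -0.    0.47] -0.0024659584966168833 [0.59 1.62 3.02] [0.6  1.46 2.9 ]
0.6 -1 1.1 [0.57 0.04 0.35] w [ 0.54 -0.03  0.43] -0.04688181322725623 [0.76 1.13 2.55] [0.89 0.92 2.3 ]
0.6 -1 0.8 [0.49 0.03 0.3 ] w [ 0.44 -0.04  0.36] -0.08581671407411248 [1.09 0.87 2.04] [1.36 0.76 1.66] [1.57 0.74 1.36]
0.6 -1 0 [0.43 0.02 0.17] w [ 0.38 -0.05  0.23] -0.12240890759356668 [1.5  0.77 1.44] [1.8  0.8  1.01] [1.97 0.86 0.75]
```

```bash
python3 - <<'E'
from h import *
P,R=fork(.8,.8,.6,-.08,0);print(P);go(P,R)
E
```

```text
[ 0.44161952 -0.04137751  0.36002058]
total dp [ 40.82 -40.14   4.46] rot [-13.2  58.3 -86.4] | n 16 dp/n [ 2.55 -2.51  0.28] rot/n [-0.83  3.64 -5.4 ]
```

```bash
python3 -m crank '[{"dp":[2.7,-2.7,0.3],"gripper":-0.2},{"dp":[2.7,-2.7,0.3]},{"dp":[2.7,-2.7,0.3]},{"dp":[2.7,-2.7,0.3]},{"dp":[2.7,-2.7,0.3]},{"dp":[2.7,-2.7,0.3]},{"dp":[2.7,-2.7,0.3]},{"dp":[2.7,-2.7,0.3]},{"dp":[2.7,-2.7,0.3]},{"dp":[2.7,-2.7,0.3]}]'
python3 -m crank '[{"dp":[2.7,-2.7,0.3]},{"dp":[2.7,-2.7,0.3]},{"dp":[2.7,-2.7,0.3]},{"dp":[2.7,-2.7,0.3]},{"dp":[2.7,-2.7,0.3]}]'
python3 - <<'E'
from h import *
P,R=fork(.8,.8,.6,-.08,0);print(P,sensors.get_state()['joints']);go(P,R)
E
```

```text
[ 0.44161952 -0.04137751  0.36002058] [-1.41251504e+00  2.06607306e-01  1.54148601e+00 -3.19806113e-06
  1.39350013e+00 -1.50470839e-01]
total dp [ 40.82 -40.14   4.46] rot [-13.2  58.3 -86.4] | n 16 dp/n [ 2.55 -2.51  0.28] rot/n [-0.83  3.64 -5.4 ]$[0]: bad value
$[0]: bad value
```

All three keys seem to be needed in each row.

```bash
python3 -m crank '[{"dp":[2.7,-2.7,0.3],"rot":[0,0,0],"gripper":-0.2},{"dp":[2.7,-2.7,0.3],"rot":[0,0,0],"gripper":-0.2},{"dp":[2.7,-2.7,0.3],"rot":[0,0,0],"gripper":-0.2},{"dp":[2.7,-2.7,0.3],"rot":[0,0,0],"gripper":-0.2},{"dp":[2.7,-2.7,0.3],"rot":[0,0,0],"gripper":-0.2},{"dp":[2.7,-2.7,0.3],"rot":[0,0,0],"gripper":-0.2},{"dp":[2.7,-2.7,0.3],"rot":[0,0,0],"gripper":-0.2},{"dp":[2.7,-2.7,0.3],"rot":[0,0,0],"gripper":-0.2},{"dp":[2.7,-2.7,0.3],"rot":[0,0,0],"gripper":-0.2},{"dp":[2.7,-2.7,0.3],"rot":[0,0,0],"gripper":-0.2}]'
python3 -m crank '[{"dp":[2.7,-2.7,0.3],"rot":[0,0,0],"gripper":-0.2},{"dp":[2.7,-2.7,0.3],"rot":[0,0,0],"gripper":-0.2},{"dp":[2.7,-2.7,0.3],"rot":[0,0,0],"gripper":-0.2},{"dp":[2.7,-2.7,0.3],"rot":[0,0,0],"gripper":-0.2},{"dp":[2.7,-2.7,0.3],"rot":[0,0,0],"gripper":-0.2}]'
python3 - <<'E'
from h import *
P,R=fork(.8,.8,.6,-.08,0);print(P,sensors.get_state()['joints']);go(P,R)
E
```

```text
time_s: 1.83
ee_pos: [0.3503, -0.2068, 0.3749]
tool_rot: [[0.953, 0.303, 0.001], [0.303, -0.953, -0.001], [0.001, 0.001, -1.0]]
ft_force: [0.1, 0.3, 0.1]
grip_width: 0.0377
gripper_force: 0.0
time_s: 2.25
ee_pos: [0.438, -0.0369, 0.3599]
tool_rot: [[0.953, 0.304, 0.001], [0.304, -0.953, -0.0], [0.001, 0.001, -1.0]]
ft_force: [0.8, 0.3, 0.9]
grip_width: 0.0375
gripper_force: 0.0
[ 0.44161952 -0.04137751  0.36002058] [-2.81528070e-01 -4.42955582e-02  1.90876831e+00 -6.99514314e-05
  1.27591840e+00  9.80350980e-01]
total dp [ 0.21  0.53 -0.01] rot [-13.2  58.3 -86.4] | n 16 dp/n [ 0.01  0.03 -0.  ] rot/n [-0.82  3.64 -5.4 ]
```

```bash
python3 -m crank '[{"dp":[0,0,0],"rot":[-0.8,3.6,-5.4],"gripper":-0.2},{"dp":[0,0,0],"rot":[-0.8,3.6,-5.4],"gripper":-0.2},{"dp":[0,0,0],"rot":[-0.8,3.6,-5.4],"gripper":-0.2},{"dp":[0,0,0],"rot":[-0.8,3.6,-5.4],"gripper":-0.2},{"dp":[0,0,0],"rot":[-0.8,3.6,-5.4],"gripper":-0.2},{"dp":[0,0,0],"rot":[-0.8,3.6,-5.4],"gripper":-0.2},{"dp":[0,0,0],"rot":[-0.8,3.6,-5.4],"gripper":-0.2},{"dp":[0,0,0],"rot":[-0.8,3.6,-5.4],"gripper":-0.2}]' | tail -1
python3 -m crank '[{"dp":[0,0,0],"rot":[-0.8,3.6,-5.4],"gripper":-0.2},{"dp":[0,0,0],"rot":[-0.8,3.6,-5.4],"gripper":-0.2},{"dp":[0,0,0],"rot":[-0.8,3.6,-5.4],"gripper":-0.2},{"dp":[0,0,0],"rot":[-0.8,3.6,-5.4],"gripper":-0.2},{"dp":[0,0,0],"rot":[-0.8,3.6,-5.4],"gripper":-0.2},{"dp":[0,0,0],"rot":[-0.8,3.6,-5.4],"gripper":-0.2},{"dp":[0,0,0],"rot":[-0.8,3.6,-5.4],"gripper":-0.2},{"dp":[0,0,0],"rot":[-0.8,3.6,-5.4],"gripper":-0.2}]' | head -2
python3 - <<'E'
from h import *
np.set_printoptions(precision=3,suppress=True)
P,R=fork(.8,.8,.6,-.08,0);print(P,sensors.get_state()['joints']);go(P,R)
for ins in (-.03,.02):
    P,R=fork(0,.75,.6,ins,.012);print(P);go(P,R)
p=shot('wrist','w1.png');lm(p,['lid_1_hinge','lid_1_edge','case_1'])
p=shot('top');lm(p,['lid_1_hinge','lid_1_edge','case_1'])
E
```

```text
gripper_force: 0.0
time_s: 3.58
ee_pos: [0.4374, -0.039, 0.3599]
[ 0.442 -0.041  0.36 ] [-0.561 -0.082  2.076  0.997  1.247 -1.335]
total dp [-0.39  0.29  0.05] rot [-0.6  0.1  0. ] | n 1 dp/n [-0.39  0.29  0.05] rot/n [-0.57  0.11  0.  ]
[ 0.411 -0.017  0.209]
total dp [ -3.11 -12.1    9.17] rot [-2.9  0.1 -1.6] | n 4 dp/n [-0.78 -3.03  2.29] rot/n [-0.73  0.03 -0.4 ]
[0.437 0.015 0.181]
total dp [ -3.09 -11.85  14.17] rot [-2.9  0.1 -1.6] | n 5 dp/n [-0.62 -2.37  2.83] rot/n [-0.59  0.02 -0.32]
lid_1_hinge [([0.694, 0.155, 0.061], 0.57)]
lid_1_edge [([0.706, 0.15, 0.234], 0.76), ([0.633, 0.143, 0.0], 0.23)]
case_1 [([0.633, 0.14, -0.001], 0.57)]
lid_1_hinge [([0.694, 0.155, 0.064], 0.87)]
lid_1_edge [([0.712, 0.152, 0.24], 0.63)]
case_1 [([0.633, 0.143, -0.002], 0.97)]
```

View pics/w1.png

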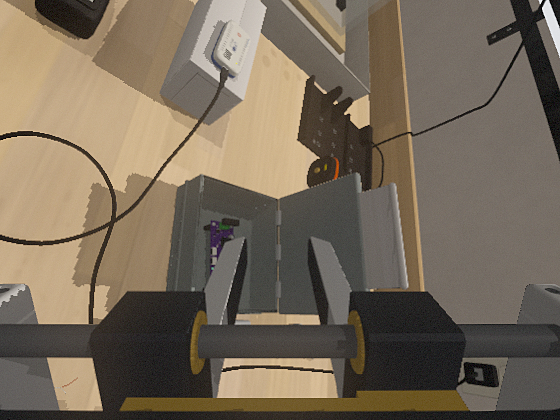

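The wrist view shows the fork aligned with the case. The open lid is at the right, (280–400, 180–290), with its lip edge at about x=405. Next is a dry run of the final low pose in the free space.

```bash
sed -i 's/^H=.*/H=np.array([.696,.152,.065]);PSI=.15;SGN=1/' h.py
python3 -m crank '[{"dp":[-0.8,-3.0,2.3],"rot":[-0.7,0,-0.4],"gripper":-0.2},{"dp":[-0.8,-3.0,2.3],"rot":[-0.7,0,-0.4],"gripper":-0.2},{"dp":[-0.8,-3.0,2.3],"rot":[-0.7,0,-0.4],"gripper":-0.2},{"dp":[-0.8,-3.0,2.3],"rot":[-0.7,0,-0.4],"gripper":-0.2},{"dp":[0,0,0],"rot":[0,0,0],"gripper":-0.2}]'
python3 - <<'E'
from h import *
np.set_printoptions(precision=3,suppress=True)
print(sensors.get_state()['joints'])
for ins in(-.03,.02):
  P,R=fork(0,.75,.6,ins,.012);print(P);go(P,R)
E
```

```text
time_s: 4.4
ee_pos: [0.4108, -0.0137, 0.2012]
tool_rot: [[-0.505, 0.694, 0.514], [0.765, 0.082, 0.639], [0.401, 0.716, -0.572]]
ft_force: [-1.3, 1.3, -0.2]
grip_width: 0.0375
gripper_force: 0.0
[-0.548  0.213  2.236  1.236  1.038 -1.806]
[ 0.414 -0.022  0.209]
total dp [-0.44  0.67 -0.79] rot [-0.4  0.6 -1.8] | n 1 dp/n [-0.44  0.67 -0.79] rot/n [-0.37  0.65 -1.8 ]
[0.439 0.011 0.181]
total dp [-0.38  0.7   4.21] rot [-0.4  0.6 -1.8] | n 2 dp/n [-0.19  0.35  2.1 ] rot/n [-0.18  0.32 -0.9 ]
```

```bash
python3 - <<'E'
from h import *
np.set_printoptions(precision=3,suppress=True)
P,R=fork(.8,.8,.6,-.07,0);go(P,R)
P2,R2=fork(.9,.9,.6,-.07,0)
print('arc/0.1rad up',R.T@(P2-P)*100,np.degrees(Ro.from_matrix(R.T@R2).as_rotvec()))
E
```

```text
total dp [ 2.26 13.41 -8.37] rot [ 2.   0.6 -0.2] | n 4 dp/n [ 0.56  3.35 -2.09] rot/n [ 0.5   0.15 -0.05]
arc/0.1rad up [-0.146  3.962  0.213] [ 4.729 -0.     3.235]
```

```bash

python3 -m crank '[{"dp":[0.6,3.35,-2.1],"rot":[0.5,0.1,0],"gripper":-0.2},{"dp":[0.6,3.35,-2.1],"rot":[0.5,0.1,0],"gripper":-0.2},{"dp":[0.6,3.35,-2.1],"rot":[0.5,0.1,0],"gripper":-0.2},{"dp":[0.6,3.35,-2.1],"rot":[0.5,0.1,0],"gripper":-0.2}]' | head -2
python3 -m crank '[{"dp":[-0.15,3.96,0.2],"rot":[4.73,0,3.23],"gripper":-0.2},{"dp":[-0.15,3.96,0.2],"rot":[4.73,0,3.23],"gripper":-0.2},{"dp":[-0.15,3.96,0.2],"rot":[4.73,0,3.23],"gripper":-0.2},{"dp":[-0.15,3.96,0.2],"rot":[4.73,0,3.23],"gripper":-0.2},{"dp":[-0.15,3.96,0.2],"rot":[4.73,0,3.23],"gripper":-0.2},{"dp":[-0.15,3.96,0.2],"rot":[4.73,0,3.23],"gripper":-0.2},{"dp":[-0.15,3.96,0.2],"rot":[4.73,0,3.23],"gripper":-0.2},{"dp":[-0.15,3.96,0.2],"rot":[4.73,0,3.23],"gripper":-0.2},{"dp":[0,0,0],"rot":[0,0,0],"gripper":-0.2}]' |head -4
python3 - <<'E'
from h import *
np.set_printoptions(precision=3,suppress=True)
print(sensors.get_state()['joints'])
P,R=fork(1.6,1.6,.6,-.03,0);go(P,R)
p=shot('wrist','w2.png');lm(p,['lid_1_edge'])
p=shot('top');lm(p,['lid_1_edge'])
E
```

```text
time_s: 4.73
ee_pos: [0.4519, -0.0388, 0.3668]
time_s: 5.48
ee_pos: [0.7435, 0.0038, 0.471]
tool_rot: [[-0.108, 0.99, -0.094], [0.826, 0.142, 0.546], [0.554, -0.019, -0.832]]
ft_force: [-0.1, -0.3, -3.6]
[-0.211  0.588  0.938  0.559  1.817 -0.264]
total dp [-0.33 -0.76  4.86] rot [ 0.8  0.7 -0. ] | n 2 dp/n [-0.17 -0.38  2.43] rot/n [ 0.38  0.36 -0.01]
lid_1_edge [([0.709, 0.153, 0.235], 0.94)]
lid_1_edge [([0.71, 0.15, 0.236], 0.75)]
```

View pics/w2.png

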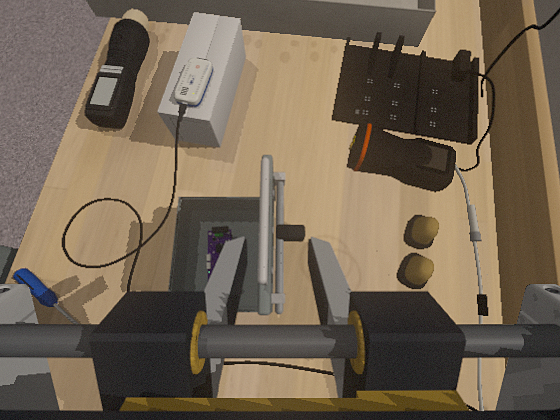

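The wrist view shows the lip edge (column ~267, rows 155–312) between the fingertips (~240 and ~312), so I can slide the fork over it.

```bash

python3 -m crank '[{"dp":[-0.1,-0.2,2.5],"rot":[0.2,0.2,0],"gripper":-0.2},{"dp":[-0.1,-0.2,2.5],"rot":[0.2,0.2,0],"gripper":-0.2},{"dp":[-0.1,-0.1,2.5],"rot":[0.2,0.2,0],"gripper":-0.2},{"dp":[0,-0.1,2.5],"rot":[0.2,0.1,0],"gripper":-0.2},{"dp":[0,0,0],"rot":[0,0,0],"gripper":-0.2}]'
python3 - <<'E'
from h import *
np.set_printoptions(precision=3,suppress=True)
P,R=fork(1.6,1.6,.6,.022,0);go(P,R)
P2,R2=fork(1.57,1.57,.6,.022,0)
print('arc/-0.03rad',R.T@(P2-P)*100,np.degrees(Ro.from_matrix(R.T@R2).as_rotvec()))
p=shot('wrist','w3.png');lm(p,['lid_1_edge'])
E
```

```text
time_s: 6.1
ee_pos: [0.7175, 0.0568, 0.3897]
tool_rot: [[-0.109, 0.988, -0.112], [0.817, 0.153, 0.556], [0.567, -0.031, -0.823]]
ft_force: [-1.0, 0.8, -0.1]
grip_width: 0.0377
gripper_force: 0.0
total dp [-0.42  0.85  0.13] rot [-0.2 -0.1  0.1] | n 1 dp/n [-0.42  0.85  0.13] rot/n [-0.21 -0.14  0.11]
arc/-0.03rad [ 0.002 -0.964 -0.003] [-1.419  0.    -0.971]
lid_1_edge [([0.708, 0.151, 0.236], 0.77)]
```

View pics/w3.png

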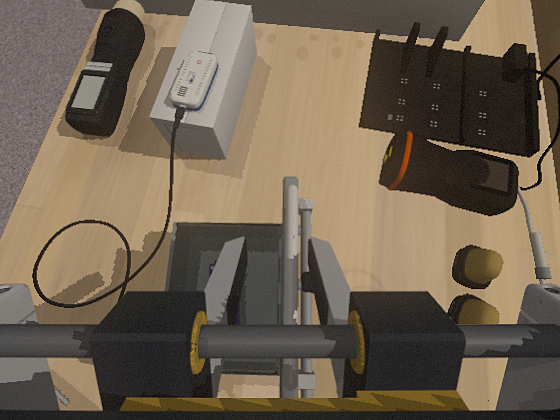

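The lip (column ~290) is inside the fork, nearer the back finger. I'll centre it, narrow the fork and start the arc.

```bash

python3 -m crank '[{"dp":[-0.2,0.6,0],"rot":[0,0,0],"gripper":-0.5},{"dp":[-0.2,0,0],"rot":[0,0,0],"gripper":-0.5},{"dp":[0,0,0],"rot":[0,0,0],"gripper":-0.5},{"dp":[0,0,0],"rot":[0,0,0],"gripper":-0.5}]' | tail -3
python3 -m crank '[{"dp":[0,-0.96,0],"rot":[-1.42,0,-0.97],"gripper":-0.5},{"dp":[0,-0.96,0],"rot":[-1.42,0,-0.97],"gripper":-0.5},{"dp":[0,-0.96,0],"rot":[-1.42,0,-0.97],"gripper":-0.5},{"dp":[0,-0.96,0],"rot":[-1.42,0,-0.97],"gripper":-0.5},{"dp":[0,-0.96,0],"rot":[-1.42,0,-0.97],"gripper":-0.5},{"dp":[0,-0.96,0],"rot":[-1.42,0,-0.97],"gripper":-0.5},{"dp":[0,-0.96,0],"rot":[-1.42,0,-0.97],"gripper":-0.5},{"dp":[0,-0.96,0],"rot":[-1.42,0,-0.97],"gripper":-0.5}]'
python3 - <<'E'
from h import *
np.set_printoptions(precision=3,suppress=True)
print(sensors.get_state()['joints'])
P,R=fork(1.36,1.36,.6,.022,0);go(P,R)
p=shot('top');lm(p,['lid_1_edge'])
E
```

```text
ft_force: [0.3, -0.1, 0.7]
grip_width: 0.0237
gripper_force: 0.0
time_s: 7.2
ee_pos: [0.6524, 0.0407, 0.3828]
tool_rot: [[-0.245, 0.965, 0.092], [0.797, 0.147, 0.586], [0.553, 0.216, -0.805]]
ft_force: [2.2, 1.6, 0.1]
grip_width: 0.0235
gripper_force: 1.0
[-0.202  0.384  1.42   0.644  1.411 -0.551]
total dp [ 0.17 -0.21  0.36] rot [ 0.3 -0.1  0.3] | n 1 dp/n [ 0.17 -0.21  0.36] rot/n [ 0.33 -0.11  0.27]
lid_1_edge [([0.682, 0.146, 0.234], 0.84), ([0.562, -0.432, -0.002], 0.16)]
```

```bash

python3 -m crank '[{"dp":[0,-0.96,0.04],"rot":[-1.42,0,-0.97],"gripper":-0.5},{"dp":[0,-0.96,0.04],"rot":[-1.42,0,-0.97],"gripper":-0.5},{"dp":[0,-0.96,0.04],"rot":[-1.42,0,-0.97],"gripper":-0.5},{"dp":[0,-0.96,0.04],"rot":[-1.42,0,-0.97],"gripper":-0.5},{"dp":[0,-0.96,0.04],"rot":[-1.42,0,-0.97],"gripper":-0.5},{"dp":[0,-0.96,0.04],"rot":[-1.42,0,-0.97],"gripper":-0.5},{"dp":[0,-0.96,0.04],"rot":[-1.42,0,-0.97],"gripper":-0.5},{"dp":[0,-0.96,0.04],"rot":[-1.42,0,-0.97],"gripper":-0.5}]'
python3 - <<'E'
from h import *
np.set_printoptions(precision=3,suppress=True)
print(sensors.get_state()['joints'])
P,R=fork(1.12,1.12,.6,.022,0);go(P,R)
p=shot('top');lm(p,['lid_1_edge'])
E
```

```text
time_s: 7.97
ee_pos: [0.5817, 0.0313, 0.357]
tool_rot: [[-0.371, 0.887, 0.276], [0.778, 0.134, 0.614], [0.507, 0.443, -0.739]]
ft_force: [-0.5, 0.6, 1.8]
grip_width: 0.0235
gripper_force: 0.7
[-0.262  0.229  1.7    0.793  1.202 -0.852]
total dp [ 0.26 -0.33  0.01] rot [ 0.4 -0.1  0.3] | n 1 dp/n [ 0.26 -0.33  0.01] rot/n [ 0.36 -0.08  0.27]
lid_1_edge [([0.71, 0.155, 0.163], 0.47), ([0.666, -0.195, 0.236], 0.37)]
```

```bash

python3 -m crank '[{"dp":[0.02,-0.99,0],"rot":[-1.4,0,-0.95],"gripper":-0.5},{"dp":[0.02,-0.99,0],"rot":[-1.4,0,-0.95],"gripper":-0.5},{"dp":[0.02,-0.99,0],"rot":[-1.4,0,-0.95],"gripper":-0.5},{"dp":[0.02,-0.99,0],"rot":[-1.4,0,-0.95],"gripper":-0.5},{"dp":[0.02,-0.99,0],"rot":[-1.4,0,-0.95],"gripper":-0.5},{"dp":[0.02,-0.99,0],"rot":[-1.4,0,-0.95],"gripper":-0.5},{"dp":[0.02,-0.99,0],"rot":[-1.4,0,-0.95],"gripper":-0.5},{"dp":[0.02,-0.99,0],"rot":[-1.4,0,-0.95],"gripper":-0.5}]'
python3 - <<'E'
from h import *
np.set_printoptions(precision=3,suppress=True)
print(sensors.get_state()['joints'])
P,R=fork(.88,.88,.6,.022,0);go(P,R)
p=shot('wrist','w4.png');lm(p,['lid_1_edge'])
E
```

```text
time_s: 8.73
ee_pos: [0.5148, 0.0226, 0.3153]
tool_rot: [[-0.481, 0.761, 0.436], [0.761, 0.115, 0.639], [0.436, 0.639, -0.634]]
ft_force: [0.2, -0.0, 0.2]
grip_width: 0.0236
gripper_force: 0.2
[-0.34   0.134  1.951  1.025  1.065 -1.249]
total dp [ 0.17 -0.05 -0.11] rot [ 0.1 -0.1  0.1] | n 1 dp/n [ 0.17 -0.05 -0.11] rot/n [ 0.11 -0.12  0.07]
lid_1_edge [([0.6, 0.137, 0.205], 0.9)]
```

View pics/w4.png

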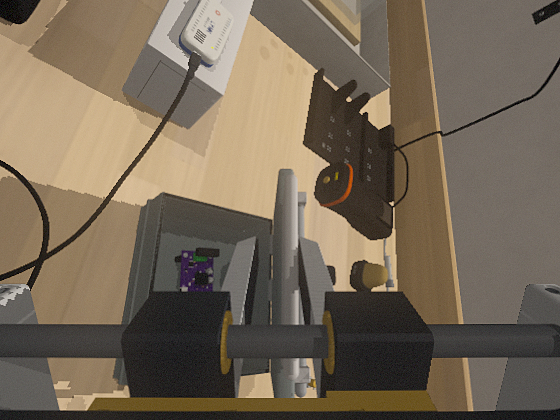

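The lid is being carried in the fork at about 0.93 rad, with the lip at column ~287 between the fingers. I'll keep going.

```bash

python3 -m crank '[{"dp":[0.02,-0.97,0],"rot":[-1.42,0,-0.97],"gripper":-0.5},{"dp":[0.02,-0.97,0],"rot":[-1.42,0,-0.97],"gripper":-0.5},{"dp":[0.02,-0.97,0],"rot":[-1.42,0,-0.97],"gripper":-0.5},{"dp":[0.02,-0.97,0],"rot":[-1.42,0,-0.97],"gripper":-0.5},{"dp":[0.02,-0.97,0],"rot":[-1.42,0,-0.97],"gripper":-0.5},{"dp":[0,0,0],"rot":[0,0,0],"gripper":-0.5}]'
python3 - <<'E'
from h import *
np.set_printoptions(precision=3,suppress=True)
print(sensors.get_state()['joints'])
P,R=fork(.71,.71,.6,.022,0.0);go(P,R)
for w,t in((.007,.71),(.012,.6),(.012,.45),(.012,.3),(.012,.15),(.012,0),(.012,-.05)):
  P,R=fork(t,.71,.6,.022,w);print(t);go(P,R,1)
p=shot('wrist');lm(p,['lid_1_edge'])
E
```

```text
time_s: 9.33
ee_pos: [0.4779, 0.0186, 0.281]
tool_rot: [[-0.539, 0.662, 0.521], [0.751, 0.098, 0.653], [0.381, 0.743, -0.55]]
ft_force: [0.3, -0.3, -0.2]
grip_width: 0.0232
gripper_force: 0.0
[-0.394  0.127  2.086  1.21   1.031 -1.554]
total dp [ 0.04 -0.43 -0.19] rot [-1.  -0.2 -0.8] | n 1 dp/n [ 0.04 -0.43 -0.19] rot/n [-1.02 -0.22 -0.84]
0.71
total dp [ 0.05  0.27 -0.2 ] rot [-1.  -0.2 -0.8] | n 1 dp/n [ 0.05  0.27 -0.2 ] rot/n [-1.02 -0.22 -0.84]
0.6
total dp [ 0.01 -1.15 -0.14] rot [-1.  -0.2 -0.8] | n 1 dp/n [ 0.01 -1.15 -0.14] rot/n [-1.02 -0.22 -0.84]
0.45
total dp [-0.26 -3.74  0.23] rot [-1.  -0.2 -0.8] | n 1 dp/n [-0.26 -3.74  0.23] rot/n [-1.02 -0.22 -0.84]
0.3
total dp [-0.73 -6.22  0.91] rot [-1.  -0.2 -0.8] | n 1 dp/n [-0.73 -6.22  0.91] rot/n [-1.02 -0.22 -0.84]
0.15
total dp [-1.42 -8.56  1.9 ] rot [-1.  -0.2 -0.8] | n 1 dp/n [-1.42 -8.56  1.9 ] rot/n [-1.02 -0.22 -0.84]
0
total dp [ -2.29 -10.69   3.16] rot [-1.  -0.2 -0.8] | n 1 dp/n [ -2.29 -10.69   3.16] rot/n [-1.02 -0.22 -0.84]
-0.05
total dp [ -2.62 -11.34   3.63] rot [-1.  -0.2 -0.8] | n 1 dp/n [ -2.62 -11.34   3.63] rot/n [-1.02 -0.22 -0.84]
lid_1_edge [([0.576, 0.133, 0.184], 0.8)]
```

```bash

python3 -m crank '[{"dp":[0,0,0],"rot":[0,0,0],"gripper":-0.5},{"dp":[0,0,0],"rot":[0,0,0],"gripper":-0.5}]'
python3 - <<'E'
from h import *
p=shot('wrist','w5.png');lm(p,['lid_1_edge'])
p=shot('scene');lm(p,['lid_1_edge'])
E
```

```text
time_s: 9.6
ee_pos: [0.4791, 0.0184, 0.2824]
tool_rot: [[-0.541, 0.659, 0.523], [0.752, 0.1, 0.652], [0.378, 0.745, -0.55]]
ft_force: [-0.3, 0.4, -0.6]
grip_width: 0.0236
gripper_force: 0.7
lid_1_edge [([0.568, 0.13, 0.176], 0.57)]
lid_1_edge [([0.564, 0.132, 0.178], 0.71)]
```

View pics/w5.png

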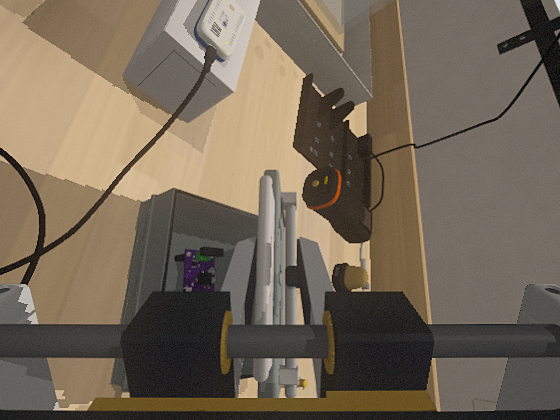

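The lip has settled onto the lower finger (lip column ~267, finger ~245), with the lid at about 0.66 rad. Next I'll widen the fork while shifting it to compensate, then lower with the fork angle fixed.

```bash

python3 -m crank '[{"dp":[0,0.3,0],"rot":[0,0,0],"gripper":-0.35},{"dp":[0,0.3,0],"rot":[0,0,0],"gripper":-0.24},{"dp":[0,0,0],"rot":[0,0,0],"gripper":-0.24},{"dp":[0,-0.5,0],"rot":[0,0,0],"gripper":-0.24},{"dp":[0,-0.5,0],"rot":[0,0,0],"gripper":-0.24},{"dp":[-0.02,-0.5,0.02],"rot":[0,0,0],"gripper":-0.24},{"dp":[-0.05,-0.5,0.05],"rot":[0,0,0],"gripper":-0.24},{"dp":[-0.05,-0.5,0.05],"rot":[0,0,0],"gripper":-0.24}]'
python3 - <<'E'
from h import *
np.set_printoptions(precision=3,suppress=True)
for t in(.5,.3,.1,0,-.05):
  P,R=fork(t,.73,.6,.022,.012);print(t);go(P,R,1)
p=shot('wrist');lm(p,['lid_1_edge'])
p=shot('scene');lm(p,['lid_1_edge'])
E
```

```text
time_s: 10.47
ee_pos: [0.4666, 0.0165, 0.2661]
tool_rot: [[-0.54, 0.66, 0.523], [0.752, 0.098, 0.652], [0.379, 0.745, -0.549]]
ft_force: [-0.8, 0.7, -0.6]
grip_width: 0.0354
gripper_force: 0.3
0.5
total dp [-0.04 -0.71 -0.01] rot [ 0.  -0.1 -0.1] | n 1 dp/n [-0.04 -0.71 -0.01] rot/n [ 0.02 -0.15 -0.07]
0.3
total dp [-0.63 -4.06  0.83] rot [ 0.  -0.1 -0.1] | n 1 dp/n [-0.63 -4.06  0.83] rot/n [ 0.02 -0.15 -0.07]
0.1
total dp [-1.57 -7.13  2.2 ] rot [ 0.  -0.1 -0.1] | n 1 dp/n [-1.57 -7.13  2.2 ] rot/n [ 0.02 -0.15 -0.07]
0
total dp [-2.17 -8.53  3.07] rot [ 0.  -0.1 -0.1] | n 1 dp/n [-2.17 -8.53  3.07] rot/n [ 0.02 -0.15 -0.07]
-0.05
total dp [-2.5  -9.19  3.54] rot [ 0.  -0.1 -0.1] | n 1 dp/n [-2.5  -9.19  3.54] rot/n [ 0.02 -0.15 -0.07]
lid_1_edge [([0.549, 0.135, 0.153], 0.68)]
lid_1_edge [([0.546, 0.133, 0.159], 0.77)]
```

```bash

python3 -m crank '[{"dp":[-0.04,-0.4,0.06],"rot":[0,0,0],"gripper":-0.24},{"dp":[-0.05,-0.4,0.07],"rot":[0,0,0],"gripper":-0.24},{"dp":[-0.06,-0.4,0.08],"rot":[0,0,0],"gripper":-0.24},{"dp":[-0.06,-0.4,0.08],"rot":[0,0,0],"gripper":-0.24},{"dp":[-0.06,-0.4,0.08],"rot":[0,0,0],"gripper":-0.24},{"dp":[-0.07,-0.4,0.09],"rot":[0,0,0],"gripper":-0.24},{"dp":[-0.07,-0.4,0.09],"rot":[0,0,0],"gripper":-0.24},{"dp":[-0.07,-0.4,0.09],"rot":[0,0,0],"gripper":-0.24},{"dp":[-0.07,-0.4,0.09],"rot":[0,0,0],"gripper":-0.24},{"dp":[-0.07,-0.4,0.1],"rot":[0,0,0],"gripper":-0.24}]'
python3 - <<'E'
from h import *
np.set_printoptions(precision=3,suppress=True)
for t in(.3,.2,.1,0,-.05,-.1):
  P,R=fork(t,.73,.6,.022,.012);print(t);go(P,R,1)
p=shot('wrist','w6.png');lm(p,['lid_1_edge'])
p=shot('scene');lm(p,['lid_1_edge'])
E
```

```text
time_s: 11.5
ee_pos: [0.4483, 0.0132, 0.2295]
tool_rot: [[-0.54, 0.659, 0.523], [0.752, 0.099, 0.652], [0.378, 0.745, -0.549]]
ft_force: [0.2, 0.6, -1.7]
grip_width: 0.0356
gripper_force: 0.4
0.3
total dp [ 0.02 -0.09 -0.  ] rot [ 0.  -0.1 -0. ] | n 1 dp/n [ 0.02 -0.09 -0.  ] rot/n [ 0.03 -0.12 -0.04]
0.2
total dp [-0.41 -1.67  0.62] rot [ 0.  -0.1 -0. ] | n 1 dp/n [-0.41 -1.67  0.62] rot/n [ 0.03 -0.12 -0.04]
0.1
total dp [-0.93 -3.17  1.37] rot [ 0.  -0.1 -0. ] | n 1 dp/n [-0.93 -3.17  1.37] rot/n [ 0.03 -0.12 -0.04]
0
total dp [-1.52 -4.57  2.23] rot [ 0.  -0.1 -0. ] | n 1 dp/n [-1.52 -4.57  2.23] rot/n [ 0.03 -0.12 -0.04]
-0.05
total dp [-1.85 -5.23  2.71] rot [ 0.  -0.1 -0. ] | n 1 dp/n [-1.85 -5.23  2.71] rot/n [ 0.03 -0.12 -0.04]
-0.1
total dp [-2.2  -5.85  3.21] rot [ 0.  -0.1 -0. ] | n 1 dp/n [-2.2  -5.85  3.21] rot/n [ 0.03 -0.12 -0.04]
lid_1_edge [([0.534, 0.129, 0.113], 0.74)]
lid_1_edge [([0.53, 0.13, 0.116], 0.74)]
```

View pics/w6.png

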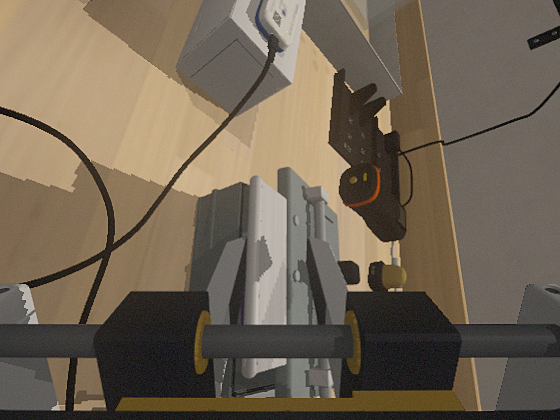

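The lip rests on the lower finger (lip columns 245–285, finger ~235), with the lid at about 0.25 rad. I'll lower it slowly to shut.

```bash

python3 -m crank '[{"dp":[-0.08,-0.32,0.12],"rot":[0,0,0],"gripper":-0.24},{"dp":[-0.08,-0.32,0.12],"rot":[0,0,0],"gripper":-0.24},{"dp":[-0.08,-0.32,0.12],"rot":[0,0,0],"gripper":-0.24},{"dp":[-0.09,-0.32,0.13],"rot":[0,0,0],"gripper":-0.24},{"dp":[-0.09,-0.32,0.13],"rot":[0,0,0],"gripper":-0.24},{"dp":[-0.1,-0.3,0.15],"rot":[0,0,0],"gripper":-0.24},{"dp":[-0.1,-0.3,0.15],"rot":[0,0,0],"gripper":-0.24},{"dp":[-0.1,-0.3,0.15],"rot":[0,0,0],"gripper":-0.24},{"dp":[-0.11,-0.3,0.16],"rot":[0,0,0],"gripper":-0.24},{"dp":[-0.11,-0.3,0.16],"rot":[0,0,0],"gripper":-0.24}]'
python3 - <<'E'
from h import *
np.set_printoptions(precision=3,suppress=True)
for t in(.1,0,-.05,-.1):
  P,R=fork(t,.73,.6,.022,.012);print(t);go(P,R,1)
p=shot('wrist');lm(p,['lid_1_edge'])
p=shot('scene');lm(p,['lid_1_edge'])
E
```

```text
time_s: 12.53
ee_pos: [0.4403, 0.0122, 0.1953]
tool_rot: [[-0.54, 0.659, 0.523], [0.752, 0.099, 0.652], [0.378, 0.745, -0.549]]
ft_force: [0.4, 0.2, -1.3]
grip_width: 0.0357
gripper_force: 0.5
0.1
total dp [ 0.02 -0.08 -0.03] rot [ 0.  -0.1 -0. ] | n 1 dp/n [ 0.02 -0.08 -0.03] rot/n [ 0.04 -0.12 -0.04]
0
total dp [-0.58 -1.48  0.84] rot [ 0.  -0.1 -0. ] | n 1 dp/n [-0.58 -1.48  0.84] rot/n [ 0.04 -0.12 -0.04]
-0.05
total dp [-0.91 -2.14  1.31] rot [ 0.  -0.1 -0. ] | n 1 dp/n [-0.91 -2.14  1.31] rot/n [ 0.04 -0.12 -0.04]
-0.1
total dp [-1.25 -2.77  1.82] rot [ 0.  -0.1 -0. ] | n 1 dp/n [-1.25 -2.77  1.82] rot/n [ 0.04 -0.12 -0.04]
lid_1_edge [([0.527, 0.129, 0.082], 0.89)]
lid_1_edge [([0.521, 0.129, 0.082], 0.65)]
```

```bash

python3 -m crank '[{"dp":[-0.09,-0.22,0.13],"rot":[0,0,0],"gripper":-0.24},{"dp":[-0.09,-0.22,0.13],"rot":[0,0,0],"gripper":-0.24},{"dp":[-0.09,-0.22,0.13],"rot":[0,0,0],"gripper":-0.24},{"dp":[-0.09,-0.22,0.13],"rot":[0,0,0],"gripper":-0.24},{"dp":[-0.09,-0.22,0.13],"rot":[0,0,0],"gripper":-0.24},{"dp":[-0.09,-0.22,0.13],"rot":[0,0,0],"gripper":-0.24},{"dp":[-0.09,-0.22,0.13],"rot":[0,0,0],"gripper":-0.24},{"dp":[-0.09,-0.22,0.13],"rot":[0,0,0],"gripper":-0.24},{"dp":[0,0,0],"rot":[0,0,0],"gripper":-0.24},{"dp":[0,0,0],"rot":[0,0,0],"gripper":-0.24}]'
python3 - <<'E'
from h import *
np.set_printoptions(precision=3,suppress=True)
p=shot('wrist','w7.png');lm(p,['lid_1_edge','bolt_1_tab'])
p=shot('scene');lm(p,['lid_1_edge','bolt_1_tab'])
E
```

```text
time_s: 13.57
ee_pos: [0.4382, 0.0118, 0.174]
tool_rot: [[-0.54, 0.659, 0.523], [0.752, 0.098, 0.652], [0.379, 0.745, -0.549]]
ft_force: [0.1, -0.4, -0.5]
grip_width: 0.0358
gripper_force: 0.0
lid_1_edge [([0.527, 0.126, 0.067], 0.92)]
bolt_1_tab [([0.606, 0.145, 0.114], 0.79)]
lid_1_edge [([0.521, 0.131, 0.069], 0.77)]
bolt_1_tab [([0.604, 0.145, 0.117], 0.45)]
```

View pics/w7.png

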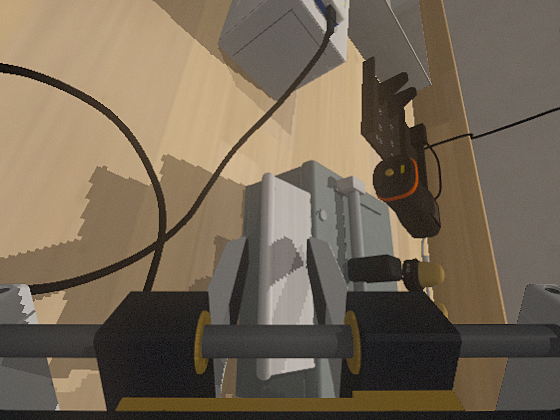

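The lid is shut: the lip edge is at z≈0.068 and lies off the lower finger. The tab shows at about (375,268). I'll retract along the fingers.

```bash

python3 -m crank '[{"dp":[0,0,-2],"rot":[0,0,0],"gripper":-0.24},{"dp":[0,0,-2.5],"rot":[0,0,0],"gripper":-0.24},{"dp":[0,0,-2.5],"rot":[0,0,0],"gripper":-0.24},{"dp":[1.2,2.4,-1.8],"rot":[0,0,0],"gripper":-1},{"dp":[1.2,2.4,-1.8],"rot":[0,0,0],"gripper":-1},{"dp":[1.2,2.4,-1.8],"rot":[0,0,0],"gripper":-1},{"dp":[1.2,2.4,-1.8],"rot":[0,0,0],"gripper":-1},{"dp":[1.2,2.4,-1.8],"rot":[0,0,0],"gripper":-1},{"dp":[0,0,0],"rot":[0,0,0],"gripper":-1}]'
python3 - <<'E'
from h import *
np.set_printoptions(precision=3,suppress=True)
print(sensors.get_state()['joints'])
p=shot('top','t2.png');lm(p,['lid_1_edge','bolt_1_tab','case_1'])
p=shot('scene');lm(p,['bolt_1_tab','lid_1_edge'])
R=fork(0,np.pi/2,0,0,0)[1]
go(sensors.get_state()['ee_pos'],R)
E
```

```text
time_s: 14.62
ee_pos: [0.4026, -0.0363, 0.3808]
tool_rot: [[-0.545, 0.65, 0.53], [0.754, 0.103, 0.649], [0.367, 0.753, -0.546]]
ft_force: [0.3, -0.7, 0.7]
grip_width: 0.001
gripper_force: 0.0
[-0.623 -0.199  2.144  1.041  1.321 -1.404]
lid_1_edge [([0.529, 0.123, 0.069], 0.63), ([0.637, -0.2, 0.009], 0.56)]
bolt_1_tab [([0.609, 0.141, 0.113], 0.68)]
case_1 [([0.624, -0.189, 0.003], 0.8), ([0.634, 0.14, -0.002], 0.76)]
bolt_1_tab [([0.604, 0.146, 0.114], 0.41)]
lid_1_edge [([0.521, 0.129, 0.07], 0.89)]
total dp [0. 0. 0.] rot [ 46.5 -32.6  14.3] | n 9 dp/n [0. 0. 0.] rot/n [ 5.17 -3.62  1.59]
```

View pics/t2.png

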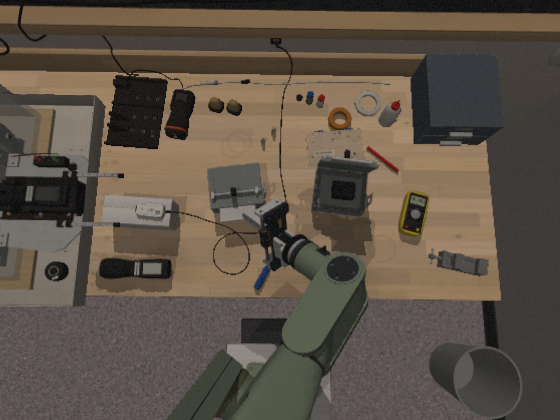

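The top view shows the left lid shut, with its bolt tab at (234,192). The right case is still open. Next I'll turn the tool down and go to the left of the tab.

```bash

python3 -m crank '[{"dp":[0,0,0],"rot":[5.17,-3.62,1.59],"gripper":-1},{"dp":[0,0,0],"rot":[5.17,-3.62,1.59],"gripper":-1},{"dp":[0,0,0],"rot":[5.17,-3.62,1.59],"gripper":-1},{"dp":[0,0,0],"rot":[5.17,-3.62,1.59],"gripper":-1},{"dp":[0,0,0],"rot":[5.17,-3.62,1.59],"gripper":-1},{"dp":[0,0,0],"rot":[5.17,-3.62,1.59],"gripper":-1},{"dp":[0,0,0],"rot":[5.17,-3.62,1.59],"gripper":-1},{"dp":[0,0,0],"rot":[5.17,-3.62,1.59],"gripper":-1},{"dp":[0,0,0],"rot":[5.17,-3.62,1.59],"gripper":-1},{"dp":[0,0,0],"rot":[0,0,0],"gripper":-1}]'
python3 - <<'E'
from h import *
R=fork(0,np.pi/2,0,0,0)[1]
go(np.array([.6025,.173,.36]),R)
E
```

```text
time_s: 15.8
ee_pos: [0.4015, -0.0348, 0.3728]
tool_rot: [[-0.152, 0.988, -0.001], [0.988, 0.152, -0.003], [-0.002, -0.001, -1.0]]
ft_force: [0.6, 0.8, 0.5]
grip_width: 0.0001
gripper_force: 0.0
total dp [17.48 23.03  1.21] rot [-0.1  0.1  0.2] | n 8 dp/n [2.18 2.88 0.15] rot/n [-0.01  0.02  0.02]
```

```bash

python3 -m crank '[{"dp":[2.18,2.88,0.1],"rot":[0,0,0],"gripper":-1},{"dp":[2.18,2.88,0.1],"rot":[0,0,0],"gripper":-1},{"dp":[2.18,2.88,0.1],"rot":[0,0,0],"gripper":-1},{"dp":[2.18,2.88,0.1],"rot":[0,0,0],"gripper":-1},{"dp":[2.18,2.88,0.1],"rot":[0,0,0],"gripper":-1},{"dp":[2.18,2.88,0.1],"rot":[0,0,0],"gripper":-1},{"dp":[2.18,2.88,0.1],"rot":[0,0,0],"gripper":-1},{"dp":[2.18,2.88,0.1],"rot":[0,0,0],"gripper":-1},{"dp":[0,0,0],"rot":[0,0,0],"gripper":-1}]'
python3 - <<'E'
from h import *
R=fork(0,np.pi/2,0,0,0)[1]
p=shot('wrist','w8.png');lm(p,['bolt_1_tab','lid_1_edge'])
p=shot('scene');lm(p,['bolt_1_tab'])
go(np.array([.6025,.173,.288]),R)
E
```

```text
time_s: 16.55
ee_pos: [0.6054, 0.1749, 0.3635]
tool_rot: [[-0.154, 0.988, 0.003], [0.988, 0.154, 0.003], [0.003, 0.004, -1.0]]
ft_force: [-0.5, -0.6, -0.9]
grip_width: 0.0005
gripper_force: 0.0
bolt_1_tab []
lid_1_edge [([0.524, 0.127, 0.066], 0.88)]
bolt_1_tab [([0.605, 0.143, 0.118], 0.39)]
total dp [0.26 0.07 7.79] rot [ 0.1  0.1 -0. ] | n 2 dp/n [0.13 0.03 3.89] rot/n [ 0.06  0.05 -0.  ]
```

View pics/w8.png

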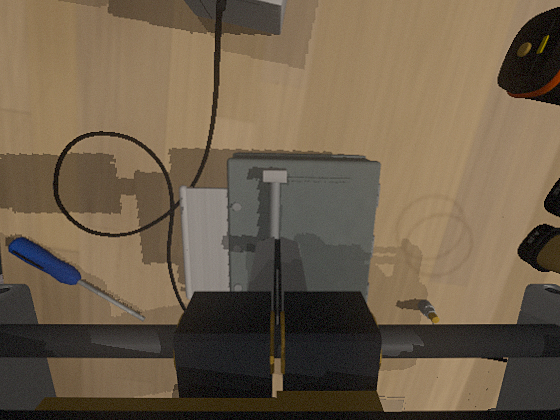

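The bolt rod (column ~275) lines up with the closed fingers (column ~278), and the left guide is at (275,178). I'll descend.

```bash

python3 -m crank '[{"dp":[0.1,0,2],"rot":[0,0,0],"gripper":-1},{"dp":[0,0,2],"rot":[0,0,0],"gripper":-1},{"dp":[0,0,2],"rot":[0,0,0],"gripper":-1},{"dp":[0,0,1.6],"rot":[0,0,0],"gripper":-1},{"dp":[0,0,0],"rot":[0,0,0],"gripper":-1}]'
python3 -m crank '[{"dp":[-0.5,0,0],"rot":[0,0,0],"gripper":-1},{"dp":[-0.5,0,0],"rot":[0,0,0],"gripper":-1},{"dp":[-0.5,0,0],"rot":[0,0,0],"gripper":-1},{"dp":[-0.5,0,0],"rot":[0,0,0],"gripper":-1}]'
python3 -m crank '[{"dp":[-0.4,0,0],"rot":[0,0,0],"gripper":-1},{"dp":[-0.4,0,0],"rot":[0,0,0],"gripper":-1},{"dp":[-0.4,0,0],"rot":[0,0,0],"gripper":-1}]'
python3 - <<'E'
from h import *
for n in('scene','top'):
    p=shot(n);lm(p,['bolt_1_tab'])
E
```

```text
time_s: 17.22
ee_pos: [0.6005, 0.1708, 0.2868]
tool_rot: [[-0.149, 0.989, -0.004], [0.989, 0.149, -0.002], [-0.002, -0.004, -1.0]]
ft_force: [0.5, 0.1, -0.2]
grip_width: 0.0009
gripper_force: 0.0
time_s: 17.55
ee_pos: [0.6062, 0.1522, 0.2923]
tool_rot: [[-0.15, 0.989, 0.006], [0.989, 0.15, -0.0], [-0.001, 0.006, -1.0]]
ft_force: [-1.3, 1.4, 1.6]
grip_width: 0.0008
gripper_force: 1.1
time_s: 17.8
ee_pos: [0.6081, 0.1404, 0.2915]
tool_rot: [[-0.15, 0.989, 0.006], [0.989, 0.15, -0.001], [-0.002, 0.005, -1.0]]
ft_force: [-0.5, 1.8, 1.2]
grip_width: 0.0005
gripper_force: 1.1
bolt_1_tab [([0.61, 0.124, 0.116], 0.51)]
bolt_1_tab [([0.612, 0.118, 0.11], 0.49)]
```

```bash

python3 -m crank '[{"dp":[-0.3,0,0],"rot":[0,0,0],"gripper":-1},{"dp":[-0.3,0,0],"rot":[0,0,0],"gripper":-1},{"dp":[-0.2,0,0],"rot":[0,0,0],"gripper":-1},{"dp":[0,0,0],"rot":[0,0,0],"gripper":-1}]' | sed -n '2p;4p;6p'
python3 -m crank '[{"dp":[-0.15,0,0],"rot":[0,0,0],"gripper":-1},{"dp":[-0.15,0,0],"rot":[0,0,0],"gripper":-1},{"dp":[0,0,0],"rot":[0,0,0],"gripper":-1}]' | sed -n '2p;4p;6p'
python3 - <<'E'
from h import *
for n in('scene','top'):
    p=shot(n);lm(p,['bolt_1_tab'])
E
```

```text
ee_pos: [0.6084, 0.1352, 0.2905]
ft_force: [-0.8, 11.2, 1.6]
gripper_force: 5.3
ee_pos: [0.6085, 0.1342, 0.2906]
ft_force: [-2.3, 16.5, 1.7]
gripper_force: 8.3
bolt_1_tab [([0.609, 0.12, 0.114], 0.56)]
bolt_1_tab []
```

The push hit a hard stop (16 N, no further motion). I'll back off, lift and check.

```bash

python3 -m crank '[{"dp":[0.8,0,0],"rot":[0,0,0],"gripper":-1},{"dp":[0.6,0,0],"rot":[0,0,0],"gripper":-1},{"dp":[0,0,-3],"rot":[0,0,0],"gripper":-1},{"dp":[0,0,-3.5],"rot":[0,0,0],"gripper":-1},{"dp":[0,-3,-2.5],"rot":[0,0,0],"gripper":-1},{"dp":[0,-3.8,-1],"rot":[0,0,0],"gripper":-1},{"dp":[0,-3.8,-1],"rot":[0,0,0],"gripper":-1},{"dp":[0,-3.8,0],"rot":[0,0,0],"gripper":-1},{"dp":[0,0,0],"rot":[0,0,0],"gripper":-1}]' | sed -n '1,2p;4p'
python3 - <<'E'
from h import *
for n in('wrist','scene','top'):
    p=shot(n,'f_%s.png'%n);lm(p,['bolt_1_tab','lid_1_edge'])
    if n!='wrist': lm(p,['lid_2_edge'])
t=cv2.imread('pics/f_top.png')[140:230,190:310];w=cv2.imread('pics/f_wrist.png')
c=cv2.resize(t,(560,420),interpolation=cv2.INTER_CUBIC)
cv2.imwrite('pics/f.png',cv2.resize(np.hstack([c,w]),(800,300)))
E
```

```text
time_s: 19.53
ee_pos: [0.458, 0.1215, 0.3979]
ft_force: [0.2, 0.2, -1.8]
bolt_1_tab [([0.61, 0.119, 0.118], 0.95), ([0.633, 0.14, 0.002], 0.42)]
lid_1_edge [([0.525, 0.127, 0.069], 0.6)]
bolt_1_tab [([0.609, 0.12, 0.115], 0.44)]
lid_1_edge [([0.52, 0.13, 0.069], 0.92)]
lid_2_edge [([0.665, -0.194, 0.239], 0.61)]
bolt_1_tab [([0.612, 0.114, 0.111], 0.62), ([0.633, 0.14, -0.0], 0.46)]
lid_1_edge [([0.527, 0.127, 0.07], 0.71)]
lid_2_edge [([0.665, -0.196, 0.237], 0.64)]
```

View pics/f.png

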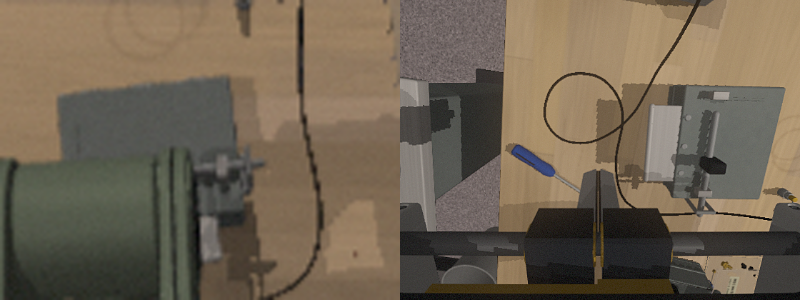

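The wrist view shows the lid shut, the bolt rod reaching into the staple (~(706,205)) and the tab near (712,165). The measured travel is about 26–27 mm, close to the 25 mm threshold, so I'll press once more, firmly, to be sure.

```bash

python3 -m crank '[{"dp":[0,3.8,0],"rot":[0,0,0],"gripper":-1},{"dp":[0,3.8,1],"rot":[0,0,0],"gripper":-1},{"dp":[0,3.8,1],"rot":[0,0,0],"gripper":-1},{"dp":[0,3.2,2.5],"rot":[0,0,0],"gripper":-1},{"dp":[0,0,3.2],"rot":[0,0,0],"gripper":-1},{"dp":[0,0,3.1],"rot":[0,0,0],"gripper":-1},{"dp":[0,0,0],"rot":[0,0,0],"gripper":-1}]' | sed -n '2p;4p'
python3 -m crank '[{"dp":[-0.6,0,0],"rot":[0,0,0],"gripper":-1},{"dp":[-0.6,0,0],"rot":[0,0,0],"gripper":-1},{"dp":[-0.3,0,0],"rot":[0,0,0],"gripper":-1},{"dp":[0,0,0],"rot":[0,0,0],"gripper":-1}]' | sed -n '2p;4p'
python3 -m crank '[{"dp":[-0.4,0,0],"rot":[0,0,0],"gripper":-1},{"dp":[-0.4,0,0],"rot":[0,0,0],"gripper":-1},{"dp":[0,0,0],"rot":[0,0,0],"gripper":-1}]' | sed -n '2p;4p'
```

```text
ee_pos: [0.6068, 0.1436, 0.2841]
ft_force: [-1.7, 0.3, -1.2]
ee_pos: [0.6101, 0.1337, 0.2926]
ft_force: [-1.6, 18.9, -10.0]
ee_pos: [0.6104, 0.1308, 0.2928]
ft_force: [-2.3, 36.2, -10.7]
```

It's a hard stop: 36 N with only compliance. I'll retract clear and verify.

```bash

python3 -m crank '[{"dp":[1.0,0,0],"rot":[0,0,0],"gripper":-1},{"dp":[1.2,0,0],"rot":[0,0,0],"gripper":-1},{"dp":[0,0,-3],"rot":[0,0,0],"gripper":-1},{"dp":[0,0,-3.5],"rot":[0,0,0],"gripper":-1},{"dp":[0,-3,-2.5],"rot":[0,0,0],"gripper":-1},{"dp":[0,-3.8,-1],"rot":[0,0,0],"gripper":-1},{"dp":[0,-3.8,-1],"rot":[0,0,0],"gripper":-1},{"dp":[0,-3.8,0],"rot":[0,0,0],"gripper":-1},{"dp":[0,0,0],"rot":[0,0,0],"gripper":-1},{"dp":[0,0,0],"rot":[0,0,0],"gripper":-1}]' | sed -n '1,2p;4p'
python3 - <<'E'
from h import *
for n in('wrist','scene','top'):
    p=shot(n);lm(p,['bolt_1_tab','lid_1_edge'])
E
```

```text
time_s: 22.08
ee_pos: [0.4651, 0.121, 0.4048]
ft_force: [0.9, 0.3, 0.5]
bolt_1_tab [([0.609, 0.118, 0.116], 0.6)]
lid_1_edge [([0.524, 0.128, 0.069], 0.96)]
bolt_1_tab [([0.608, 0.12, 0.117], 0.66)]
lid_1_edge [([0.52, 0.13, 0.071], 0.74)]
bolt_1_tab [([0.721, -0.198, 0.162], 0.69)]
lid_1_edge [([0.529, 0.126, 0.069], 0.78)]
```

The bolt is against its end stop, the lid is shut and the arm is clear, so I'm handing in.

```bash
python3 -c "
from rig import env;print(env.sign_off())"
```

```text
the job is handed in; nothing more can be done
None
```

I lowered case_1's lid (purple board) gently until shut and slid its bolt right to its hard stop (camera travel about 26–27 mm; 25 needed). In the camera views the other case stayed open and the arm was clear; the job is handed in, with no verdict returned.

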